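# Clamp the culture jar in its carrier

### The arm

A 6-joint arm with a two-finger parallel gripper is mounted at the origin on the work surface. World frame = base frame: x ahead of the robot, y to its left, z up, the work surface at z = 0. Lengths are in m, angles in rad, forces in N, time in s.
With the tool pointing down it reaches from about 0.35 to 0.775 m from the base axis. Payload 5.5 kg.
Tool frame: the origin (TCP) lies midway between the tips of the shut fingers; the grasp point (between the pads) lies grasp_offset behind it (grasp_offset is the distance from the TCP to the grasp point, in m); z points along the fingers, y is the line along which they close (so a half turn about z gives the same grasp; the last joint's range is limited). The gripper opens to 85 mm and grips with 20 to 120 N. Pads are 22 mm wide; open, the fingers measure 114 mm over their backs; the gripper's body (76 mm by 85 mm) begins 54 mm behind the grasp point. The pads swing forward as they close: fully open they stand 13 mm farther back than shut.
Start: joints at [1.124, 0.313, 0.046, 1.304, 0, 1.431], TCP at [0.174, 0.548, 0.231] pointing down, gripper open.
Joint ranges: [-2.76, 2.76], [-0.86, 1.69], [-1.03, 1.26], [-2.2, 2.34], [-1.47, 1.5], [-3.14, 3.14]. Speed limits (rad/s): [2.57, 2.57, 3.14, 3.14, 3.14, 3.14].

### API

Orientations are given as a unit quaternion [w, x, y, z].
In Python, from workcell import * gives the robot as it stands.
- The arm moves only by the tool step_arm, never from a script. Its argument "deltas" is a list of rows, each a list of 7 numbers: the shift along the world's x, y, z in mm, then the turn, a rotation vector about the world's x, y, z in degrees, then the gripper's target within -1 to 1 (fully open at 1, half-way at 0, shut at -1). A call has 1 to 5 rows; each row shifts and turns the commanded pose from where the row before left it; what a row does not reach is not made up. A row lasts 1/10 s, in which the tool goes at most 50 mm and 8.59 degrees, less where a joint would pass 70% of its speed; a pose out of reach is approached as far as the arm can. A call is refused whole if a number of a shift passes 50 or a number of a turn 8.59, either way. A call with a gripper value outside its range is refused whole. The fingers move at their own pace and stop on an object; "newtons" is the grip in N (left out, the last holds). Time passes only in rows, so rows that do not move let the fingers close. It gives the time, the measured TCP pose, the force, the opening and the grip force at its end, in the units of the state.
- get_state(): the state, without advancing time (a new reading comes with each control period).
- read_camera(name): name is "scene" or "top" or "wrist"; returns a dict with "image" (420x560x3 uint8, red, green, blue), "z_map" (420x560 float32, m along the optical axis (not along the pixel's ray), 0 where there is no reading), "K" (3x3 intrinsics, pixels), "world_from_camera" (4x4, takes a point from camera to world coordinates). Camera axes: x right, y down, z forward; pixel columns grow to the right and rows downward; lengths in m; the calibration is good to about 2 mm. A picture is of the moment at which its call begins.
- hand_in(): hands the job in; it is judged then, once.
The state is a dict: "clock": time; "joint_pos": joint angles; "qvel": joint speeds; "tau": joint torques, N m; "tcp_pos": TCP position; "orientation": TCP orientation; "wrist_force": force on the tool from outside, world axes, zero at the start; "ft_torque": the same for the moment, N m; "finger_gap": finger opening in m; "grip_force": force on a finger pad.
Only numpy, scipy, OpenCV 4.12 (cv2) and the standard library are available. Lean on these libraries where they do the work, as an engineer would, in place of code of your own. Each camera call takes 0.05 s, during which the arm holds its last target. There are 200 camera calls.

### The job

Two jar carriers stand on the clean bench and one of them has a plant culture jar standing between its jaws. Swing the turnbuckle handle of that carrier over the top, away from the jar, as far as it goes, so that both jaws draw in and hold the jar, and let go. Leave the jar standing where it is and leave the turnbuckle of the empty carrier alone.

Things in the scene. Friction and masses are not known exactly. Their poses are not given: they have to be found in the camera images.
- turnbuckle (a joint): angle (rad) of the turnbuckle's middle body on the carrier with the jar: level steel frame 84 mm long, axis 48 mm above the table. At 0 the jaws are open and its handle leans 0.75 rad from vertical towards the jar; growing, it swings over the top to a stop at 1.75 (1.0 rad past vertical). Each jaw draws in 7 mm/rad, pads meet the jar near 1.2. Needs 2 to 8 N at the knob, stays as left.
- turnbuckle_handle (a point): centre of the black ball knob on the end of that handle, 30 mm in diameter: pinched from above with the fingers closing along y it can roll between the fingers as it swings. y axis: along the turnbuckle axis, level. z axis: outwards along the 10 mm thick handle; the turnbuckle axis is 90 mm back along -z. As the joint grows it turns about -y. The jaws' tops are 52 mm high.
- jar: culture jar, clear glass, white cap, green plantlet, 70 mm in diameter, 100 mm tall, 0.2 to 0.4 kg, loose, upright between the rubber pads of its white carrier (250 x 180 mm plate), 150 mm from the turnbuckle axis and on the far side of it from the robot. Origin: centre of its underside, 15 mm above the table; z up.
- spare_turnbuckle (a joint): angle (rad) of the turnbuckle of the other, empty carrier, of the same make and reading the same way; to be left as it is.

How it is judged:
At the end, for the whole second after the job is handed in: The turnbuckle of the loaded carrier is within 0.35 rad of its stop (above 1.4) and still, the jar stands upright (within 10 degrees) and at rest within 20 mm of where it began, and the empty carrier's turnbuckle is still open (below 0.6) (value of joint turnbuckle above 1.4 rad and not (velocity of joint turnbuckle above 0.1 rad/s) and angle between jar's own z axis and vertical below 0.17 rad and distance of jar from where it was at the start of the episode below 0.02 m and linear speed of jar below 0.02 m/s and value of joint spare_turnbuckle below 0.6 rad); the robot touches nothing.
It fails at once if the jar is tipped by more than 20 degrees (angle between jar's own z axis and vertical above 0.35 rad).
It fails at once if the empty carrier's turnbuckle is turned (value of joint spare_turnbuckle above 0.6 rad).
It also fails if it takes over 38 s, if anything falls off the work surface, if the arm or the gripper's body presses on something with over 40 N, if the wrist force passes 120 N, or if a joint passes its speed limit or range.

## Working session

There is one attempt and no reset: what is moved stays moved. The work goes in short steps, Python scripts to look and compute and a tool call to move; the robot and the scene stay as the last step left them, time stands still between calls to the robot, and variables do not carry over. Pictures are saved under pics/ and viewed, at most 10 in all, crops included, and the job is handed in when it is done.

Besides the shell and the picture viewer there is one more tool, called after "Emit:" as a command line: name --pt "numbers of a row" for each row, then --argument value for the rest. step_arm: Moves the arm, as the interface text tells. Its arguments: {"type":"object","properties":{"deltas":{"type":"array","items":{"type":"array","items":{"type":"number"}}},"newtons":{"type":"number"}},"required":["deltas"]}

```bash
mkdir -p pics
python3 - <<'E'
from workcell import *
import cv2,numpy as np
s=get_state();print({k:np.round(v,3) for k,v in s.items()})
for n in("scene","top"):
    r=read_camera(n);cv2.imwrite(f"pics/{n}0.png",r["image"][...,::-1]);np.savez(f"{n}0.npz",**r)
    print(n,np.round(r["world_from_camera"],2).tolist(),r["K"][0])
E
```

```text
{'clock': np.float64(0.0), 'joint_pos': array([1.124, 0.314, 0.045, 1.304, 0.   , 1.431]), 'qvel': array([ 0.   , -0.   , -0.   ,  0.   ,  0.   ,  0.001]), 'tau': array([ 0.0000e+00, -4.8063e+01,  2.9854e+01,  2.0000e-02,  0.0000e+00,
        0.0000e+00]), 'tcp_pos': array([0.173, 0.548, 0.23 ]), 'orientation': array([-0.   ,  0.153,  0.988, -0.001]), 'wrist_force': array([-0.149,  0.111,  0.281]), 'ft_torque': array([-0.043, -0.056, -0.002]), 'grip_force': np.float64(0.0), 'finger_gap': np.float64(0.085)}
scene [[0.84, 0.41, -0.35, 0.86], [0.54, -0.63, 0.56, -0.44], [0.01, -0.66, -0.75, 0.72], [0.0, 0.0, 0.0, 1.0]] [459.56142444   0.         280.25832583]
top [[-0.02, -1.0, 0.08, 0.54], [-1.0, 0.02, 0.03, -0.03], [-0.04, -0.08, -1.0, 0.85], [0.0, 0.0, 0.0, 1.0]] [440.72776824   0.         274.87519187]
```

View pics/scene0.png

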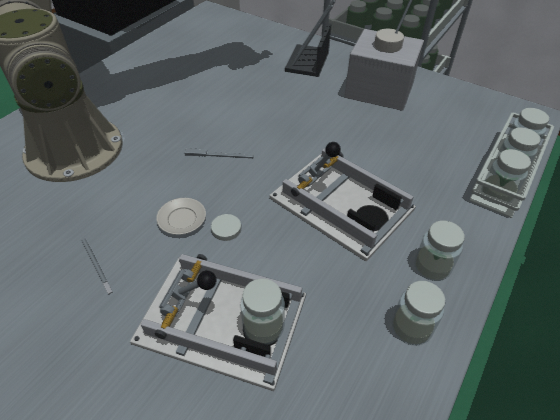

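View pics/top0.png

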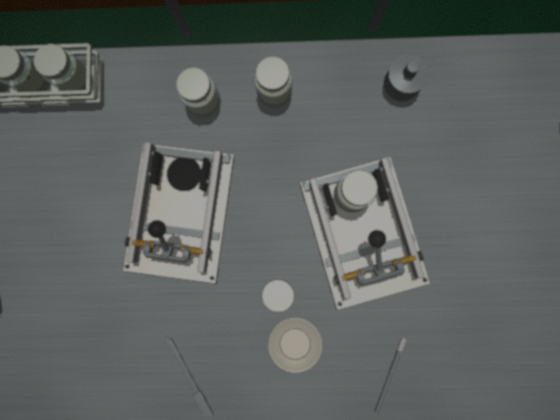

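The loaded carrier is the right-hand one in the top view: knob at about (377,239), jar cap at (358,188), steel frame at (380,272). The empty carrier is on the left. Next I'll measure these three points.

```bash
cat > h.py <<'E'
import numpy as np,cv2
def world(r,m):
    v,u=np.nonzero(m&(r["z_map"]>0));z=r["z_map"][v,u];K=r["K"];T=r["world_from_camera"]
    return (T[:3,:3]@np.stack([(u-K[0,2])/K[0,0]*z,(v-K[1,2])/K[1,1]*z,z])).T+T[:3,3]
def box(r,u0,v0,u1,v1):
    m=np.zeros(r["z_map"].shape,bool);m[v0:v1,u0:u1]=1;return m
def sphere(P):
    A=np.c_[2*P,np.ones(len(P))];s=np.linalg.lstsq(A,(P**2).sum(1),rcond=None)[0]
    return s[:3],np.sqrt(s[3]+s[:3]@s[:3])
E
python3 - <<'E'
from h import *
np.set_printoptions(precision=4,suppress=True)
for n,kb,cb in(("top",(362,225,392,255),(335,165,385,215)),("scene",(193,265,220,295),(238,275,290,315))):
    r=np.load(n+"0.npz");h=r["image"].max(2)
    P=world(r,box(r,*kb)&(h<45));P=P[P[:,2]>.1]
    print(n,"knob",len(P),sphere(P),P.mean(0),P.max(0))
    C=world(r,box(r,*cb));C=C[C[:,2]>.108];print("cap",len(C),C.mean(0),C.min(0),C.max(0))
r=np.load("top0.npz");im=r["image"].astype(int)
W=world(r,np.ones(r["z_map"].shape,bool)&(im[...,0]>im[...,2]+60))
for s in(-1,1):
    Q=W[(W[:,1]*s>0.0)&(W[:,2]>.03)&(W[:,0]<.6)&(abs(W[:,1])<.4)]
    print("orange",len(Q),Q.mean(0),Q.min(0),Q.max(0))
    if s<0:
        w=np.linalg.eigh(np.cov(Q[:,:2].T))[1][:,1];print("axis dir",w,np.degrees(np.arctan2(w[1],w[0])))
# frame rails: long sides, height ~52
m=box(r,300,155,430,310);P=world(r,m);k=(P[:,2]>.044)&(P[:,2]<.058)
print("rails",k.sum())
np.save("rails.npy",P[k])
E
```

```text
top knob 155 (array([ 0.5529, -0.1685,  0.1204]), np.float64(0.011714193549538584)) [ 0.5519 -0.1672  0.1275] [ 0.5634 -0.1571  0.1328]
cap 1004 [ 0.6388 -0.1429  0.1162] [ 0.6093 -0.1727  0.1086] [ 0.6683 -0.1139  0.1201]
scene knob 282 (array([ 0.5535, -0.1672,  0.116 ]), np.float64(0.015211421076054046)) [ 0.5575 -0.1713  0.1248] [ 0.5689 -0.1546  0.1324]
cap 1134 [ 0.6418 -0.1445  0.1162] [ 0.6112 -0.1722  0.1081] [ 0.67   -0.1125  0.1201]
orange 105 [ 0.5027 -0.1836  0.0556] [ 0.4844 -0.2458  0.051 ] [ 0.5216 -0.1195  0.06  ]
axis dir [-0.2578  0.9662] 104.94150094717375
orange 95 [0.5466 0.1981 0.0551] [0.5353 0.134  0.0509] [0.5575 0.2592 0.0585]
rails 2727
```

Emit:
step_arm --pt "19 -36 1 0 0 1.6 1" --pt "19 -36 1 0 0 1.6 1" --pt "19 -36 1 0 0 1.6 1" --pt "19 -36 1 0 0 1.6 1" --pt "19 -36 1 0 0 1.6 1" --newtons 30

```text
clock: 0.6
tcp_pos: [0.2689, 0.3666, 0.236]
orientation: [-0.0, 0.083, 0.997, -0.0]
wrist_force: [0.5, -0.3, -0.1]
finger_gap: 0.0856
grip_force: 0.0
```

Emit:
step_arm --pt "19 -36 1 0 0 1.6 1" --pt "19 -36 1 0 0 1.6 1" --pt "19 -36 1 0 0 1.6 1" --pt "19 -36 1 0 0 1.6 1" --pt "19 -36 1 0 0 1.6 1"

```text
clock: 1.1
tcp_pos: [0.3639, 0.1866, 0.2412]
orientation: [-0.0, 0.013, 1.0, 0.0]
wrist_force: [1.5, 0.3, 0.4]
finger_gap: 0.0853
grip_force: 0.0
```

Emit:
step_arm --pt "19 -36 1 0 0 1.6 1" --pt "19 -36 1 0 0 1.6 1" --pt "19 -36 1 0 0 1.6 1" --pt "19 -36 1 0 0 1.6 1" --pt "19 -36 1 0 0 1.6 1"

```text
clock: 1.6
tcp_pos: [0.4589, 0.0065, 0.2461]
orientation: [-0.0, -0.056, 0.998, 0.0]
wrist_force: [1.6, 0.1, 0.4]
finger_gap: 0.0855
grip_force: 0.0
```

Emit:
step_arm --pt "19 -36 1 0 0 1.6 1" --pt "19 -36 1 0 0 1.6 1" --pt "19 -36 1 0 0 1.6 1" --pt "19 -36 1 0 0 1.6 1" --pt "0 0 0 0 0 0 1"

```text
clock: 2.1
tcp_pos: [0.5365, -0.1401, 0.249]
orientation: [-0.0, -0.11, 0.994, -0.0]
wrist_force: [-1.0, -0.2, -0.3]
finger_gap: 0.0854
grip_force: 0.0
```

Run:
```python
from workcell import *
from h import *
np.set_printoptions(precision=4,suppress=True)
print("grasp_offset",grasp_offset)
s=get_state();print(s["clock"],s["tcp_pos"],s["orientation"],s["joint_pos"])
r=read_camera("wrist");cv2.imwrite("pics/w1.png",r["image"][...,::-1]);np.savez("w1.npz",**r)
```

```text
grasp_offset 0.0187
2.1 [ 0.5365 -0.1401  0.249 ] [-0.0001 -0.1096  0.994  -0.0005] [-0.3997  0.2685  0.0283  1.3302 -0.0008 -0.6194]
```

View pics/w1.png

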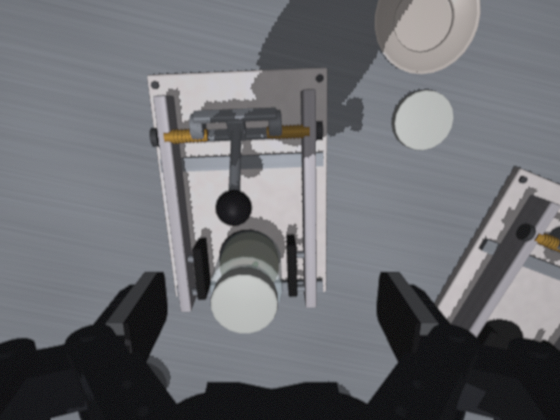

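The wrist view shows the knob at (234,208), the frame at (235,120) and the jar cap at (244,303). The carrier is nearly aligned with the gripper.

Run:
```python
from h import *
np.set_printoptions(precision=4,suppress=True)
r=np.load("w1.npz");h=r["image"].max(2)
P=world(r,box(r,212,188,256,228)&(h<50));P=P[P[:,2]>.1];c,R=sphere(P);print("knob",len(P),c,R,P.max(0))
C=world(r,box(r,205,265,285,335));C=C[(C[:,2]>.111)];print("cap",(C.max(0)+C.min(0))/2,C.mean(0))
im=r["image"].astype(int);Q=world(r,(im[...,0]>im[...,2]+60)&box(r,150,100,330,150));print("orange",Q.mean(0),Q.max(0))
w=np.linalg.eigh(np.cov(Q[:,:2].T))[1][:,1];print(np.degrees(np.arctan2(w[1],w[0])))
# rails
P=world(r,box(r,140,80,340,320));P=P[(P[:,2]>.04)&(P[:,2]<.056)]
d=np.array([.966,.259]);e=np.array([-.259,.966]);q=(P[:,:2]-c[:2])
print("rail lateral",np.histogram(q@e,bins=np.arange(-.1,.101,.01)))
```

```text
knob 900 [ 0.5511 -0.1683  0.1135] 0.014317890494773361 [ 0.5627 -0.1547  0.1288]
cap [ 0.6367 -0.1428  0.1132] [ 0.6356 -0.1432  0.1131]
orange [ 0.5114 -0.2211  0.0518] [ 0.5211 -0.1183  0.0546]
105.00535466888095
rail lateral (array([   0,    0,  920, 2328,  354,  611,  110,  201,  163,  137,  187,
        188,  203,  163,  548,  333, 2039,  881,    0,    0]), array([-0.1 , -0.09, -0.08, -0.07, -0.06, -0.05, -0.04, -0.03, -0.02,
       -0.01, -0.  ,  0.01,  0.02,  0.03,  0.04,  0.05,  0.06,  0.07,
        0.08,  0.09,  0.1 ]))
```

Emit:
step_arm --pt "15.5 -28 -10 0 0 2.4 1" --pt "0 0 -40 0 0 0 1" --pt "0 0 -40 0 0 0 1" --pt "0 0 -40 0 0 0 1" --pt "0 0 -29 0 0 0 1"

```text
clock: 2.65
tcp_pos: [0.5481, -0.1618, 0.0887]
orientation: [-0.001, -0.133, 0.991, 0.001]
wrist_force: [0.5, -0.3, 0.2]
finger_gap: 0.0856
grip_force: 0.0
```

Emit:
step_arm --pt "0 0 0 0 0 0 1" --pt "0 0 0 0 0 0 0" --pt "0 0 0 0 0 0 -1" --pt "0 0 0 0 0 0 -1" --pt "0 0 0 0 0 0 -1"

```text
clock: 3.15
tcp_pos: [0.5531, -0.1679, 0.0941]
orientation: [0.002, -0.132, 0.991, -0.005]
wrist_force: [1.8, -19.5, -0.2]
finger_gap: 0.0287
grip_force: 29.1
```

Run:
```python
from workcell import *
from h import *
np.set_printoptions(precision=4,suppress=True)
r=read_camera("scene");cv2.imwrite("pics/s2.png",cv2.resize(r["image"][200:400,100:340,::-1],None,fx=2.5,fy=2.5))
s=get_state()
for k in("clock","tcp_pos","orientation","wrist_force","ft_torque","finger_gap","grip_force","joint_pos"):print(k,s[k])
```

```text
clock 3.2
tcp_pos [ 0.553  -0.1679  0.094 ]
orientation [ 0.0023 -0.1316  0.9913 -0.0047]
wrist_force [  2.3508 -11.6512   0.7573]
ft_torque [-2.1148 -0.3347  0.0057]
finger_gap 0.028272645985747927
grip_force 29.443987011909485
joint_pos [-0.4308  0.3876 -0.1941  0.9802 -0.0054 -0.6948]
```

View pics/s2.png

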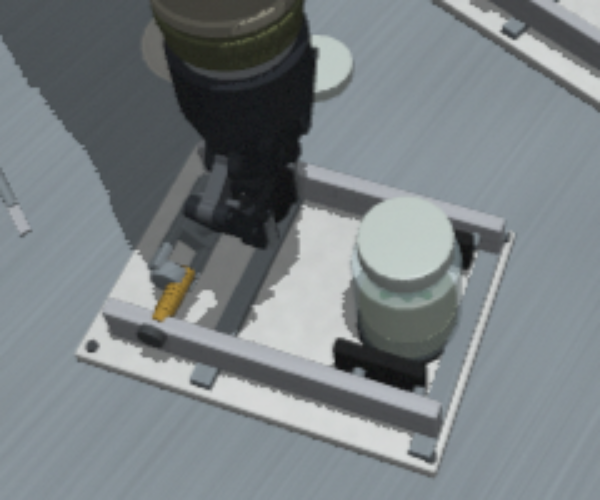

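The knob is pinched and the fingers are clear of the jar. I'll swing it along the 90 mm arc in small steps and watch the force.

Emit:
step_arm --pt "-5.7 -2.2 5.1 0 0 0 -1" --pt "-6.3 -1.7 4.5 0 0 0 -1" --pt "-6.5 -1.8 4 0 0 0 -1" --pt "-6.9 -1.8 3.4 0 0 0 -1" --pt "0 0 0 0 0 0 -1"

```text
clock: 3.7
tcp_pos: [0.5271, -0.1749, 0.111]
orientation: [0.002, -0.131, 0.991, -0.004]
wrist_force: [1.7, -6.5, 1.0]
finger_gap: 0.0283
grip_force: 30.2
```

Emit:
step_arm --pt "-7.2 -1.9 2.7 0 0 0 -1" --pt "-7.3 -2 2.1 0 0 0 -1" --pt "-7.5 -2 1.4 0 0 0 -1" --pt "-7.6 -2 0.8 0 0 0 -1" --pt "-7.6 -2 0 0 0 0 -1"

```text
clock: 4.2
tcp_pos: [0.4914, -0.1844, 0.1183]
orientation: [0.004, -0.132, 0.991, -0.004]
wrist_force: [4.8, -6.4, 0.7]
finger_gap: 0.0283
grip_force: 30.3
```

Emit:
step_arm --pt "-7.6 -2 -0.6 0 0 0 -1" --pt "-7.5 -2 -1.3 0 0 0 -1" --pt "-7.4 -2 -2 0 0 0 -1" --pt "-7.1 -1.9 -2.7 0 0 0 -1" --pt "0 0 0 0 0 0 -1"

```text
clock: 4.7
tcp_pos: [0.4605, -0.1926, 0.1118]
orientation: [0.003, -0.132, 0.991, -0.004]
wrist_force: [0.6, -6.8, 4.2]
finger_gap: 0.0282
grip_force: 31.5
```

Emit:
step_arm --pt "-7 -1.9 -3.3 0 0 0 -1" --pt "-6.6 -1.8 -3.9 0 0 0 -1" --pt "-6.3 -1.7 -4.5 0 0 0 -1" --pt "-5.8 -1.6 -5.1 0 0 0 -1" --pt "0 0 0 0 0 0 -1"

```text
clock: 5.2
tcp_pos: [0.4342, -0.1996, 0.0943]
orientation: [0.002, -0.132, 0.991, -0.004]
wrist_force: [0.2, -7.4, 2.0]
finger_gap: 0.028
grip_force: 33.0
```

Emit:
step_arm --pt "-5.4 -1.4 -5.5 0 0 0 -1" --pt "-4.9 -1.3 -6 0 0 0 -1" --pt "-4.4 -1.2 -6.4 0 0 0 -1" --pt "0 0 0 0 0 0 -1" --pt "0 0 0 0 0 0 -1"

```text
clock: 5.7
tcp_pos: [0.4199, -0.2034, 0.0761]
orientation: [0.002, -0.132, 0.991, -0.004]
wrist_force: [0.8, -6.8, -0.9]
finger_gap: 0.0283
grip_force: 34.2
```

Emit:
step_arm --pt "0 0 0 0 0 0 1" --pt "0 0 0 0 0 0 1" --pt "0 0 0 0 0 0 1" --pt "0 0 0 0 0 0 1" --pt "0 0 0 0 0 0 1"

```text
clock: 6.2
tcp_pos: [0.4175, -0.1998, 0.074]
orientation: [-0.0, -0.133, 0.991, 0.0]
wrist_force: [0.8, 0.6, -0.7]
finger_gap: 0.0855
grip_force: 0.0
```

Emit:
step_arm --pt "0 0 20 0 0 0 1" --pt "0 0 35 0 0 0 1" --pt "0 0 45 0 0 0 1" --pt "0 0 45 0 0 0 1" --pt "0 0 0 0 0 0 1"

```text
clock: 6.7
tcp_pos: [0.4204, -0.2019, 0.2251]
orientation: [0.004, -0.133, 0.991, -0.004]
wrist_force: [0.5, -0.3, -0.6]
finger_gap: 0.0858
grip_force: 0.0
```

Run:
```python
from workcell import *
from h import *
np.set_printoptions(precision=4,suppress=True)
r=read_camera("scene");cv2.imwrite("pics/s3.png",r["image"][...,::-1])
r=read_camera("wrist");cv2.imwrite("pics/w3.png",r["image"][...,::-1]);np.savez("w3.npz",**r)
P=world(r,r["image"].max(2)<50);P=P[(P[:,2]>.085)&(P[:,2]<.13)&(abs(P[:,0]-.42)<.04)&(abs(P[:,1]+.2)<.04)]
if len(P)>20:
    c,R=sphere(P);print("knob",len(P),c,R)
    print("angle",.75+np.arctan2(-(c[:2]-[.494,-.183])@[.966,.259],c[2]-.048))
```

```text
knob 1015 [ 0.4246 -0.2019  0.1029] 0.014360950940813464
angle 1.668910856394481
```

View pics/s3.png

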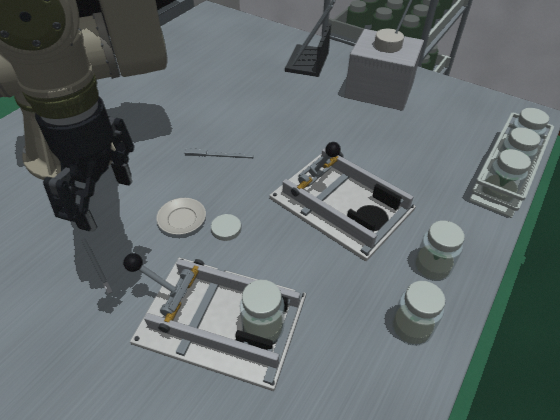

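View pics/w3.png

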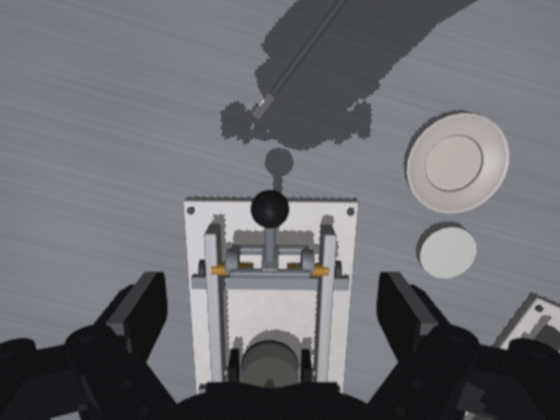

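The handle now lies away from the jar: the knob is at (132,262) in the scene view and (270,209) in the wrist view, which works out to about 1.67 rad. The jaws hold the jar upright with its cap at (262,298), where it started, and the empty carrier looks unchanged. The gripper is clear, so I'm handing in.

```bash
python3 -c "
from workcell import *
print(hand_in())"
```

```text
the job is handed in; nothing more can be done
None
```

The loaded carrier's turnbuckle is swung over to about 1.67 rad (measured from the wrist camera; the stop is at 1.75). The jar stands upright where it began, the empty carrier's turnbuckle was left alone, and the job is handed in; no verdict was returned.

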